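# Balance a cork blank on the forming crown

### The arm

A 7-joint arm with a two-finger parallel gripper is mounted at the origin on the work surface. World frame = base frame: x ahead of the robot, y to its left, z up, the work surface at z = 0. Lengths are in m, angles in rad, forces in N, time in s.
With the tool pointing down it reaches from about 0.425 to 0.875 m from the base axis. Payload 4.7 kg.
Tool frame: the origin (TCP) lies on the centre line of the jaws, within the pads' length; the fingertips stand 14 mm ahead of it and the grasp point (between the pads) lies 5 mm behind it; z points along the fingers, y is the line along which they close (so a half turn about z gives the same grasp; the last joint's range is limited). The gripper opens to 87 mm and grips with 3 to 60 N. Pads are 19 mm wide; open, the fingers measure 117 mm over their backs; the gripper's body (75 mm by 190 mm) begins 51 mm behind the grasp point.
Start: joints at [1.267, 0.321, -0.07, 1.45, 0.023, 1.371, -0.057], TCP at [0.203, -0.617, 0.237] pointing down, gripper open.
Joint ranges: [-2.86, 2.86], [-0.3, 2.09], [-1.38, 1.24], [0.06, 2.45], [-1.56, 4.7], [0.09, 2.05], [-2.69, 2.69]. Speed limits (rad/s): [2.57, 2.57, 3.14, 3.14, 3.14, 3.14, 3.14].

### API

Orientations are given as a rotation vector (axis times angle).
In Python, from bench import ctrl gives the robot as it stands.
- The arm moves only by the tool send_rows, never from a script. Its argument "steps" is a list of rows, each an object of numbers: "tx", "ty", "tz": the shift along the tool's x, y, z in units of 60 mm (1.0 is 60 mm); "turn": the turn about the tool's z in units of 8 degrees (1.0 is 8 degrees); "grip": the opening, from 0 (shut) to 1 (fully open). A call has 1 to 12 rows; each row shifts and turns the commanded pose from where the row before left it, along the tool's axes as they then stand; what a row does not reach is not made up. A row lasts 1/8 s, in which the tool goes at most 62.5 mm and 10.7 degrees, less where a joint would pass 70% of its speed; a pose out of reach is approached as far as the arm can. A call is refused whole if a number of a shift passes 1 or a number of a turn 1, either way. A call with a gripper value outside its range is refused whole. The fingers move at their own pace and stop on an object; "newtons" is the grip in N (left out, the last holds). Time passes only in rows, so rows that do not move let the fingers close. It gives the time, the measured TCP pose, the force, the opening and the grip force at its end, in the units of the state.
- ctrl.get_state(): the state, without advancing time (a new reading comes with each control period).
- ctrl.get_image(name): name is "side" or "top" or "wrist"; returns a dict with "pixels" (480x640x3 uint8, red, green, blue), "K" (3x3 intrinsics, pixels), "cam_to_world" (4x4, takes a point from camera to world coordinates); the wrist camera has in their place "T_tool_cam" (4x4, takes a point from camera to tool coordinates, whose origin is the TCP and whose axes are the flange's). Camera axes: x right, y down, z forward; pixel columns grow to the right and rows downward; lengths in m; the calibration is good to about 2 mm. A picture is of the moment at which its call begins: read the wrist's pose just before it. There is no depth.
- ctrl.close_job(): hands the job in; it is judged then, once.
The state is a dict: "time": time; "joint_positions": joint angles; "qd": joint speeds; "joint_torque": joint torques, N m; "position": TCP position; "tool_rot": TCP orientation; "ft_force": force on the tool from outside, world axes, zero at the start; "torque": the same for the moment, N m; "grip_width": opening from 0.0 (shut) to 1.0 (fully open); "grip_force": force on a finger pad.
Only numpy, scipy, OpenCV 4.12 (cv2) and the standard library are available. Lean on these libraries where they do the work, as an engineer would, in place of code of your own. Each camera call takes 0.05 s, during which the arm holds its last target. There are 200 camera calls.

### The job

Two cork blanks lie on the two loading ledges of the forming press, one either side of its domed crown. Get the reject, the one with the big hole punched through it, into the long scrap bin behind the ledges, and bring the sound blank onto the crown so that it is left balanced there, centred and level, resting on the crown alone. The sound blank must not fall, and the things standing round the press stay where they are.

Things in the scene. Friction and masses are not known exactly. Their poses are not given: they have to be found in the camera images.
- press: Fixed forming press: blue base slab 164 x 460 x 25 mm (x, y, z) that carries the crown in its middle and the two ledges. Origin: centre of the slab's underside, on the bench. Its y axis runs along the row ledge - crown - ledge; its x axis points across the row to the scrap bin (away from the robot).
- crown_top (a point): Topmost point of the crown, a smooth aluminium dome, the upper part of a ball of 80 mm radius, 98.5 mm above the bench, over the press's origin. Axes as the press.
- ledge_left: Fixed steel loading ledge on the press's +y side: level top 140 x 150 mm (x, y), 100 mm above the bench, without rims. Origin on the bench under the middle of the top, 141 mm from the crown's centre; its top thus runs from 66 to 216 mm from the crown's centre.
- ledge_right: The same ledge on the press's -y side, at 141 mm from the crown's centre.
- reject_bin: Fixed long off-white open scrap bin, 180 x 520 x 70 mm outside (x, y, z), 5 mm walls, standing on the bench beyond the ledges (press +x side), its near wall 15 to 20 mm from the ledges' edges and its rim 30 mm below their tops. Origin: centre of its underside; axes about as the press.
- good: Sound cork blank, a plain full slab 90 x 110 x 18 mm (its x, y, z), 0.14 kg or so, lying loose and somewhat askew on one of the ledges. Too wide for the gripper. Origin: centre of its underside.
- reject: Reject cork blank, same slab 90 x 110 x 18 mm but with a 40 mm round hole punched through its middle, lying on the other ledge. Origin: centre of its underside.
- glue: Bystander: white glue bottle with blue cap, 60 mm diameter, 190 mm tall, standing on the robot's side of the press. Origin: centre of its underside.
- cement: Bystander: can of cement, 80 mm diameter, 100 mm tall. Origin: centre of its underside.
- shoe_last: Bystander: wooden shoe last, 190 x 58 x 85 mm, lying past one end of the press, long along its x. Origin: centre of its underside.
- rivet_box: Bystander: grey open rivet box, 150 x 80 x 50 mm, past the other end of the press. Origin: centre of its underside.
There are look-alikes about, which are no part of the job. Leave any orange or pink look-alike of the good alone.

How it is judged:
At the end, for the whole second after the job is handed in: The sound blank rests still on the crown alone (not on a ledge), its centre within 14 mm of the crown's top in plan and its face within 0.13 rad (7 degrees) of level; the reject lies still in the scrap bin, its centre inside the bin's walls and below its rim (horizontal distance between good and crown_top below 0.014 m and angle between good's own z axis and vertical below 0.13 rad and z of good in the frame of crown_top between -0.008 and 0.008 m and contact force between good and ledge_left below 0.03 N and contact force between good and ledge_right below 0.03 N and linear speed of each of good, reject below 0.03 m/s and angular speed of good below 0.25 rad/s and x of reject in the frame of reject_bin between -0.09 and 0.09 m and y of reject in the frame of reject_bin between -0.26 and 0.26 m and z of reject in the frame of reject_bin below 0.07 m); the robot touches nothing.
It fails at once if the glue bottle is knocked or shifted by more than 30 mm (distance of glue from where it was at the start of the episode above 0.03 m).
It fails at once if the cement can is knocked or shifted by more than 30 mm (distance of cement from where it was at the start of the episode above 0.03 m).
It fails at once if the shoe last is knocked or shifted by more than 30 mm (distance of shoe_last from where it was at the start of the episode above 0.03 m).
It fails at once if the rivet box is knocked or shifted by more than 30 mm (distance of rivet_box from where it was at the start of the episode above 0.03 m).
It fails at once if the sound blank falls off its ledge or off the crown (z of good in the frame of crown_top below -0.03 m).
It also fails if it takes over 67 s, if anything falls off the work surface, if the arm or the gripper's body presses on something with over 40 N, if the wrist force passes 120 N, or if a joint passes its speed limit or range.

## Working session

There is one attempt and no reset: what is moved stays moved. The work goes in short steps, Python scripts to look and compute and a tool call to move; the robot and the scene stay as the last step left them, time stands still between calls to the robot, and variables do not carry over. Pictures are saved under pics/ and viewed, at most 10 in all, crops included, and the job is handed in when it is done.

Besides the shell and the picture viewer there is one more tool, called after "Request:" as name(argument=value, ...) on one line, values as JSON. send_rows: Moves the arm, as the interface text tells. Its arguments: {"type":"object","properties":{"steps":{"type":"array"},"newtons":{"type":"number"}},"required":["steps"]}

```bash
ls; mkdir -p pics; python3 - <<'E'
from bench import ctrl
import cv2,numpy as np
s=ctrl.get_state();print({k:np.round(v,3).tolist() for k,v in s.items()})
for n in("top","side"):
    d=ctrl.get_image(n);cv2.imwrite(f"pics/{n}0.png",d["pixels"][...,::-1]);print(n,d["K"].tolist(),np.round(d["cam_to_world"],3).tolist())
    np.savez(f"{n}0.npz",**d)
E
```

```text
pics
{'time': 0.0, 'joint_positions': [1.267, 0.322, -0.07, 1.452, 0.023, 1.371, -0.057], 'qd': [0.001, -0.0, -0.002, 0.001, 0.0, -0.0, 0.001], 'joint_torque': [-0.0, -49.129, -0.405, -31.253, -0.064, 0.044, 0.0], 'position': [0.203, -0.617, 0.235], 'tool_rot': [-3.1, -0.497, 0.001], 'ft_force': [0.073, 0.001, -0.03], 'torque': [-0.015, 0.009, -0.003], 'grip_force': 0.0, 'grip_width': 1.001}
top [[585.665495120633, 0.0, 316.17512172965456], [0.0, 585.665495120633, 230.46415597345333], [0.0, 0.0, 1.0]] [[0.021, -0.996, 0.082, 0.362], [-1.0, -0.02, 0.008, 0.034], [-0.006, -0.082, -0.997, 1.533], [0.0, 0.0, 0.0, 1.0]]
side [[457.12913959650376, 0.0, 314.0175422062042], [0.0, 457.12913959650376, 242.96406396053598], [0.0, 0.0, 1.0]] [[-0.991, -0.093, 0.094, 0.369], [-0.133, 0.667, -0.733, 0.859], [0.006, -0.739, -0.673, 0.869], [0.0, 0.0, 0.0, 1.0]]
```

View pics/top0.png

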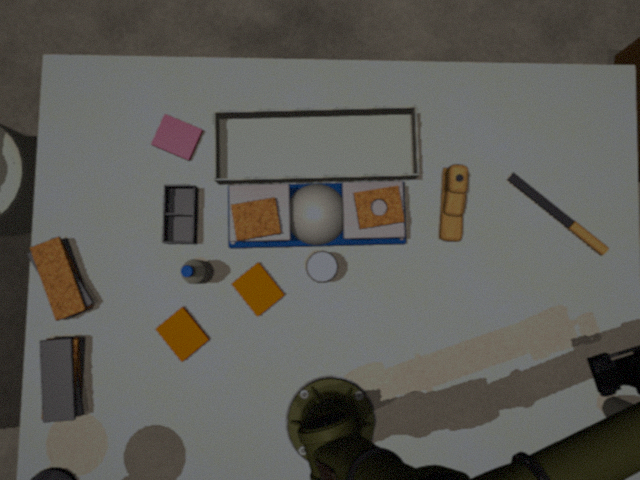

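View pics/side0.png

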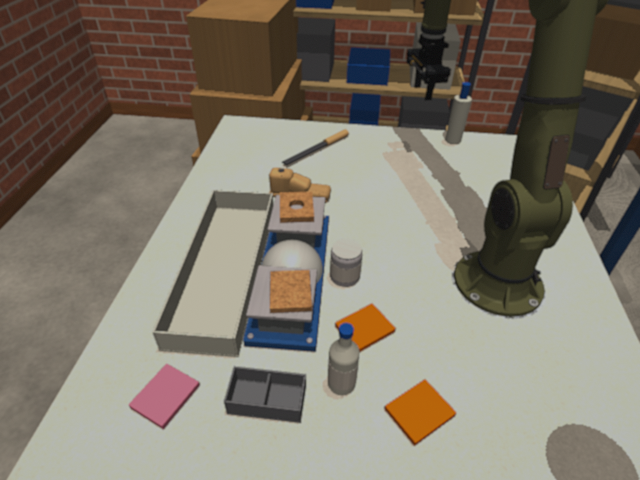

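Top view: the sound blank is at (257,219) on the left ledge, the crown at (317,213), and the holed reject at (380,208) on the right ledge. The bin is at (317,145), cement at (322,266), glue at (195,271).

Look-alikes, none of which lie on a ledge: orange slabs (258,289) and (183,334), pink slab (178,137), cork stack (60,278). My choice is the cork at (257,219) as good and (380,208) as reject.

```bash
cat > h.py <<'E'
import numpy as np,cv2
def ray(d,uv,T=None):
    T=d["cam_to_world"] if T is None else T
    v=np.linalg.inv(d["K"])@np.r_[uv,1.0]; v=T[:3,:3]@v
    return T[:3,3],v/np.linalg.norm(v)
def plane(d,uv,z,T=None):
    o,v=ray(d,uv,T); return o+v*(z-o[2])/v[2]
def tri(r1,r2):
    (o1,a),(o2,b)=r1,r2
    t=np.linalg.lstsq(np.c_[a,-b],o2-o1,rcond=None)[0]
    p,q=o1+a*t[0],o2+b*t[1]; return (p+q)/2,np.linalg.norm(p-q)
def cork(im,sat=110):
    h=cv2.cvtColor(im,cv2.COLOR_RGB2HSV)
    m=cv2.inRange(h,(5,sat,60),(25,255,255))
    return cv2.morphologyEx(cv2.morphologyEx(m,cv2.MORPH_CLOSE,np.ones((3,3))),cv2.MORPH_OPEN,np.ones((3,3)))
def comps(m,amin=300):
    return [c for c in cv2.findContours(m,cv2.RETR_EXTERNAL,cv2.CHAIN_APPROX_NONE)[0] if cv2.contourArea(c)>amin]
E
python3 - <<'E'
from h import *
t=dict(np.load("top0.npz"));s=dict(np.load("side0.npz"))
np.set_printoptions(precision=4,suppress=True)
for n,d in(("top",t),("side",s)):
    m=cork(d["pixels"])
    for c in comps(m):
        r=cv2.minAreaRect(c);print(n,[np.round(x,1) for x in r],cv2.contourArea(c))
        if n=="top" and 150<r[0][1]<245 and 220<r[0][0]<420:
            b=cv2.boxPoints(r);P=np.array([plane(d,u,.118) for u in b]);print(P[:,:2],P.mean(0),np.linalg.norm(np.diff(P,axis=0),axis=1))
# dome, blue base, obstacles from top
h=cv2.cvtColor(t["pixels"],cv2.COLOR_RGB2HSV)
m=cv2.inRange(h,(100,150,40),(125,255,255))
ys,xs=np.where(m);k=(xs>220)&(xs<415)&(ys>170)&(ys<255)
b=cv2.boxPoints(cv2.minAreaRect(np.c_[xs,ys][k].astype(np.float32)));print("slab",b,np.array([plane(t,u,.025) for u in b]))
for n,u,z in(("glue",(189,271),.19),("cement",(321,266),.1),("dome",(317,213),.0985),("bin",(216,113),.07),("bin",(413,108),.07),("bin",(420,178),.07),("bin",(219,182),.07)):print(n,plane(t,u,z))
cv2.imwrite("pics/crop1.png",np.vstack([cv2.resize(t["pixels"][170:260,180:420,::-1],None,fx=3,fy=3,interpolation=2),cv2.resize(s["pixels"][185:275,200:440,::-1],None,fx=3,fy=3,interpolation=2)]))
E
```

```text
top [array([182.1, 333.8]), array([42.6, 36. ]), np.float64(50.7)] 1460.5
top [array([257.9, 288.9]), array([42.5, 35.1]), np.float64(52.0)] 1412.5
top [array([ 57.4, 278.5]), array([77.9, 32. ]), np.float64(70.0)] 2332.0
top [array([587.9, 238. ]), array([43.3,  9.8]), np.float64(38.7)] 378.0
top [array([255.7, 218.9]), array([36.5, 45. ]), np.float64(80.1)] 1527.5
[[0.5367 0.2552]
 [0.5578 0.1478]
 [0.4703 0.1302]
 [0.4493 0.2371]] [0.5035 0.1926 0.118 ] [0.1095 0.0893 0.1089]
top [array([379. , 206.7]), array([36. , 45.5]), np.float64(80.5)] 1544.5
[[ 0.5724 -0.0442]
 [ 0.593  -0.1533]
 [ 0.5063 -0.1685]
 [ 0.4858 -0.0599]] [ 0.5394 -0.1065  0.118 ] [0.1111 0.088  0.1105]
top [array([453.6, 202.5]), array([25.1, 75.6]), np.float64(3.0)] 1587.5
side [array([419.8, 410.2]), array([48.9, 54.5]), np.float64(53.6)] 2399.5
side [array([365. , 326.5]), array([37. , 50.1]), np.float64(60.6)] 1293.0
side [array([290.5, 291. ]), array([40., 41.]), np.float64(90.0)] 1523.0
side [array([299.5, 194.5]), array([53., 59.]), np.float64(90.0)] 1847.0
side [array([ 13., 178.]), array([28., 26.]), n
[... 971 characters left out ...]
4063.5
side [array([467. ,  17.5]), array([35., 38.]), np.float64(90.0)] 929.0
side [array([357.5,  16. ]), array([ 32., 131.]), np.float64(90.0)] 2748.5
side [array([174.5,  80. ]), array([160., 251.]), np.float64(90.0)] 15919.0
side [array([58.1,  8.5]), array([14.1, 63.5]), np.float64(66.9)] 476.0
slab [[228.511  186.4372]
 [402.5522 182.0862]
 [404.0675 242.6983]
 [230.0263 247.0493]] [[ 0.5962  0.2764  0.025 ]
 [ 0.6167 -0.176   0.025 ]
 [ 0.459  -0.1813  0.025 ]
 [ 0.4385  0.2672  0.025 ]]
glue [0.3732 0.3339 0.19  ]
cement [0.3929 0.0316 0.1   ]
dome [0.5231 0.0441 0.0985]
bin [0.7777 0.3074 0.07  ]
bin [ 0.8004 -0.1946  0.07  ]
bin [ 0.6204 -0.2136  0.07  ]
bin [0.6001 0.2936 0.07  ]
```

View pics/crop1.png

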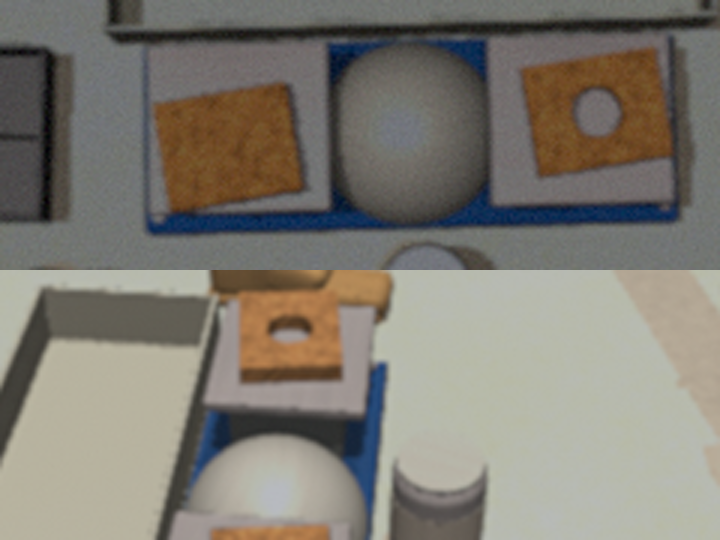

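The crop confirms the choice: the left blank is full and the right one has the hole. The sizes agree (110 x 89 mm). I'll move above the crown for a wrist view.

```bash
cat > plan.py <<'E'
import sys,numpy as np
from scipy.spatial.transform import Rotation as R
from bench import ctrl
# usage: plan.py x y z [yaw_deg of tool x]
def plan(x,y,z,yaw=None):
    s=ctrl.get_state();M=R.from_rotvec(s["tool_rot"]).as_matrix();p=np.array(s["position"])
    cur=np.degrees(np.arctan2(M[1,0],M[0,0]))
    print("t",round(s["time"],2),"at",p.round(4),"yaw",round(cur,2),"q7",round(s["joint_positions"][6],2),"f",np.round(s["ft_force"],1),"w",round(s["grip_width"],3),"down",M[:,2].round(3))
    u=M.T@(np.array([x,y,z])-p)/.06
    print(" shift now:",u.round(3), end=" ")
    if yaw is not None:
        dy=(yaw-cur+180)%360-180;M2=R.from_euler("z",dy,degrees=True).as_matrix()@M
        print("turn",round(-dy/8,3)," shift if turned first:",(M2.T@(np.array([x,y,z])-p)/.06).round(3))
    else: print()
if __name__=="__main__":
    a=[float(v) for v in sys.argv[1:]];plan(*a)
E
python3 plan.py .525 .045 .42 92.6
```

```text
t 0.1 at [ 0.2029 -0.617   0.2356] yaw 18.21 q7 -0.06 f [-0.3  0.1 -0.2] w 1.003 down [-0.001  0.002 -1.   ]
 shift now: [ 8.547 -8.808 -3.06 ] turn -9.298  shift if turned first: [10.779  5.858 -3.084]
```

Request:
send_rows(steps=[{"tz": -0.8}, {"tz": -0.8}, {"tx": 0.8, "ty": -0.3, "tz": -0.3}, {"tx": 0.8, "ty": -0.3, "tz": -0.3}, {"tx": 0.7, "ty": -0.5, "tz": -0.2}, {"tx": 0.7, "ty": -0.6, "tz": -0.2}, {"tx": 0.6, "ty": -0.7, "tz": -0.1}, {"tx": 0.6, "ty": -0.7, "tz": -0.1}, {"tx": 0.6, "ty": -0.7}, {"tx": 0.6, "ty": -0.7}, {"tx": 0.6, "ty": -0.7}, {"tx": 0.6, "ty": -0.7}])

```text
validation failed for argument at $.st...
```

Request:
send_rows(steps=[{"turn": -1}, {"turn": -1}, {"turn": -1}, {"turn": -1}, {"turn": -1}, {"turn": -1}, {"turn": -1}, {"turn": -1}, {"turn": -1}, {"turn": -0.3}])

```text
validation failed for argument at $.st...
```

```bash
python3 plan.py .525 .045 .42 92.6
```

```text
t 0.1 at [ 0.2029 -0.617   0.2356] yaw 18.21 q7 -0.06 f [-0.3  0.1 -0.2] w 1.003 down [-0.001  0.002 -1.   ]
 shift now: [ 8.547 -8.808 -3.06 ] turn -9.298  shift if turned first: [10.779  5.858 -3.084]
```

Request:
send_rows(steps=[{"tx": 0, "ty": 0, "tz": -0.8, "turn": 0, "grip": 1}, {"tx": 0, "ty": 0, "tz": -0.8, "turn": 0, "grip": 1}, {"tx": 0.8, "ty": -0.3, "tz": -0.3, "turn": 0, "grip": 1}, {"tx": 0.8, "ty": -0.3, "tz": -0.3, "turn": 0, "grip": 1}, {"tx": 0.7, "ty": -0.5, "tz": -0.2, "turn": 0, "grip": 1}, {"tx": 0.7, "ty": -0.6, "tz": -0.2, "turn": 0, "grip": 1}, {"tx": 0.6, "ty": -0.7, "tz": -0.1, "turn": 0, "grip": 1}, {"tx": 0.6, "ty": -0.7, "tz": -0.1, "turn": 0, "grip": 1}, {"tx": 0.6, "ty": -0.7, "tz": 0, "turn": 0, "grip": 1}, {"tx": 0.6, "ty": -0.7, "tz": 0, "turn": 0, "grip": 1}, {"tx": 0.6, "ty": -0.7, "tz": 0, "turn": 0, "grip": 1}, {"tx": 0.6, "ty": -0.7, "tz": 0, "turn": 0, "grip": 1}])

```text
time: 1.6
position: [0.4689, -0.1557, 0.4042]
tool_rot: [3.102, 0.497, -0.001]
ft_force: [1.0, -0.6, 0.5]
grip_width: 0.998
grip_force: 0.0
```

```bash
python3 plan.py .525 .045 .42 92.6
```

```text
t 1.6 at [ 0.4689 -0.1557  0.4042] yaw 18.2 q7 -0.97 f [ 1.  -0.6  0.5] w 0.998 down [-0. -0. -1.]
 shift now: [ 1.933 -2.885 -0.264] turn -9.3  shift if turned first: [ 3.298  1.086 -0.264]
```

Request:
send_rows(steps=[{"tx": 0, "ty": 0, "tz": 0, "turn": -1, "grip": 1}, {"tx": 0, "ty": 0, "tz": 0, "turn": -1, "grip": 1}, {"tx": 0, "ty": 0, "tz": 0, "turn": -1, "grip": 1}, {"tx": 0, "ty": 0, "tz": 0, "turn": -1, "grip": 1}, {"tx": 0, "ty": 0, "tz": 0, "turn": -1, "grip": 1}, {"tx": 0, "ty": 0, "tz": 0, "turn": -1, "grip": 1}, {"tx": 0, "ty": 0, "tz": 0, "turn": -1, "grip": 1}, {"tx": 0, "ty": 0, "tz": 0, "turn": -1, "grip": 1}, {"tx": 0, "ty": 0, "tz": 0, "turn": -1, "grip": 1}, {"tx": 0.8, "ty": 0.3, "tz": 0, "turn": -0.3, "grip": 1}, {"tx": 0.8, "ty": 0.3, "tz": 0, "turn": 0, "grip": 1}, {"tx": 0.8, "ty": 0.3, "tz": 0, "turn": 0, "grip": 1}])

```text
time: 3.1
position: [0.5182, -0.0105, 0.4042]
tool_rot: [-2.171, -2.271, 0.001]
ft_force: [0.4, 0.0, -0.6]
grip_width: 1.003
grip_force: 0.0
```

```bash
cat > wrist.py <<'E'
import sys,pickle
from h import *
from bench import ctrl
from scipy.spatial.transform import Rotation as R
def shot(name,png=True):
    s=ctrl.get_state();d=ctrl.get_image("wrist")
    T=np.eye(4);T[:3,:3]=R.from_rotvec(s["tool_rot"]).as_matrix();T[:3,3]=s["position"]
    d["cam_to_world"]=T@d["T_tool_cam"];d["state"]=s
    pickle.dump(d,open(name+".pkl","wb"))
    if png: cv2.imwrite(f"pics/{name}.png",d["pixels"][...,::-1])
    return d
if __name__=="__main__":
    d=shot(sys.argv[1]);print(np.round(d["T_tool_cam"],3).tolist(),d["K"][0,0],d["state"]["position"])
E
python3 plan.py .525 .045 .42 92.6; python3 wrist.py w1
```

```text
t 3.1 at [ 0.5182 -0.0105  0.4042] yaw 92.57 q7 -0.0 f [ 0.4  0.  -0.6] w 1.003 down [-0. -0. -1.]
 shift now: [ 0.918  0.155 -0.263] turn -0.004  shift if turned first: [ 0.918  0.155 -0.263]
[[-0.001, -0.968, -0.25, 0.067], [1.0, -0.002, -0.0, -0.0], [-0.0, -0.25, 0.968, -0.147], [0.0, 0.0, 0.0, 1.0]] 342.0386312366821 [ 0.51818275 -0.01047407  0.40423719]
```

View pics/w1.png

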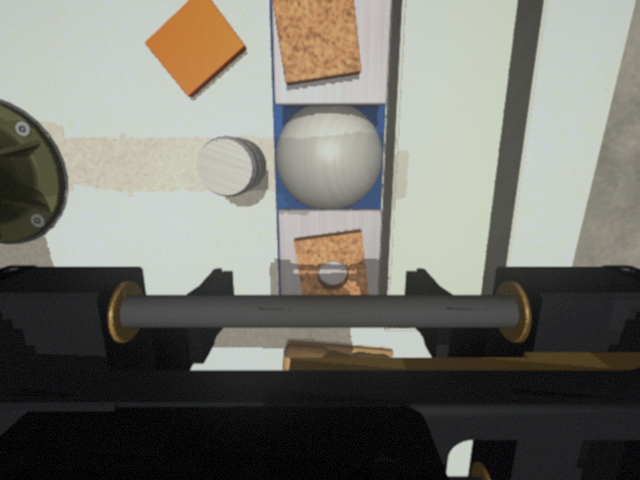

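The wrist view shows the ledge corners at about (276,104), (386,103), (279,209) and (383,209), the dome centre near (329,158), and part of the reject at (333,272). Next I'll take a second view from further right.

Request:
send_rows(steps=[{"tx": -0.9, "ty": 0.1, "tz": 0, "turn": 0, "grip": 1}, {"tx": -0.9, "ty": 0.1, "tz": 0, "turn": 0, "grip": 1}, {"tx": -0.9, "ty": 0.1, "tz": 0, "turn": 0, "grip": 1}, {"tx": 0, "ty": 0, "tz": 0, "turn": 0, "grip": 1}, {"tx": 0, "ty": 0, "tz": 0, "turn": 0, "grip": 1}])

```text
time: 3.78
position: [0.5433, -0.1723, 0.4041]
tool_rot: [-2.169, -2.271, -0.001]
ft_force: [0.1, 0.4, 0.4]
grip_width: 0.997
grip_force: 0.0
```

```bash
python3 wrist.py w2
```

```text
[[-0.001, -0.968, -0.25, 0.067], [1.0, -0.002, -0.0, -0.0], [-0.0, -0.25, 0.968, -0.147], [0.0, 0.0, 0.0, 1.0]] 342.0386312366821 [ 0.54332195 -0.1723243   0.40405492]
```

View pics/w2.png

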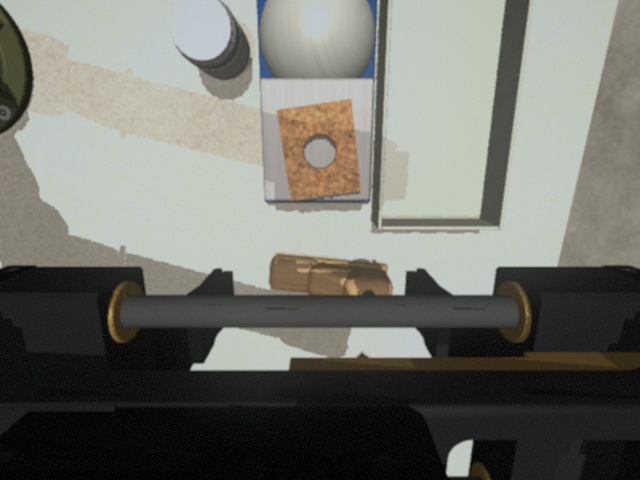

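View 2: reject centre near (320,151), with its corners at (278,108), (352,99), (360,192) and (290,199). The right ledge's corners are at (261,78), (373,78), (265,201) and (370,201).

```bash
python3 - <<'E'
from h import *
import pickle
np.set_printoptions(precision=4,suppress=True)
w1,w2=[pickle.load(open(f"w{i}.pkl","rb")) for i in(1,2)]
t=dict(np.load("top0.npz"))
def sub(d,pts):
    g=cv2.cvtColor(d["pixels"],cv2.COLOR_RGB2GRAY)
    return cv2.cornerSubPix(g,np.array(pts,np.float32).reshape(-1,1,2),(4,4),(-1,-1),(3,50,.01)).reshape(-1,2)
L1=sub(w1,[(276,104),(386,103),(279,209),(383,209)]);L2=sub(w2,[(261,78),(373,78),(265,201),(370,201)])
print(L1,L2)
P1=np.array([plane(w1,u,.1) for u in L1]);P2=np.array([plane(w2,u,.1) for u in L2]);print("w1 corners",P1[:,:2],"mid",P1.mean(0));print("w2 right ledge",P2[:,:2],P2.mean(0))
for a,b in((2,0),(3,1)):print("tri",tri(ray(w1,L1[a]),ray(w2,L2[b])))
cen={}
for n,d in(("w1",w1),("w2",w2)):
    m=cork(d["pixels"],90)
    for c in comps(m,1500):
        r=cv2.minAreaRect(c);ap=cv2.approxPolyDP(c,.04*cv2.arcLength(c,True),True).reshape(-1,2)
        if r[0][1]>260 or not 270<r[0][0]<360: continue
        b=cv2.boxPoints(r);print(n,r,ap.tolist());Q=np.array([plane(d,u,.118) for u in ap]);print(Q[:,:2],np.linalg.norm(Q-np.roll(Q,-1,0),axis=1),"mean",Q.mean(0))
# reject height: corners of top view vs w2
m=cork(t["pixels"])
for c in comps(m):
    r=cv2.minAreaRect(c)
    if 360<r[0][0]<400:
        for ut in cv2.boxPoints(r):
            for uw in [(278,108),(352,99),(360,192),(290,199)]:
                p,e=tri(ray(t,ut),ray(w2,uw))
                if e<.012:print("rej corner",p,e)
E
```

```text
[[272.8951 100.1987]
 [385.7651 102.5993]
 [279.     209.    ]
 [381.1822 210.5993]] [[259.4258  78.5744]
 [375.7061  79.2918]
 [263.5454 199.4883]
 [371.5348 199.1897]]
w1 corners [[ 0.4554  0.114 ]
 [ 0.5947  0.1173]
 [ 0.4649 -0.0212]
 [ 0.6011 -0.0174]] mid [0.529  0.0482 0.1   ]
w2 right ledge [[ 0.4637 -0.0236]
 [ 0.6049 -0.0181]
 [ 0.4693 -0.1708]
 [ 0.6119 -0.1641]] [ 0.5375 -0.0941  0.1   ]
tri (array([ 0.4634, -0.0224,  0.0939]), np.float64(0.001570747054136359))
tri (array([ 0.6036, -0.0178,  0.0967]), np.float64(0.0036817571697666013))
w1 ((317.2461853027344, 36.96923065185547), (84.34362030029297, 79.3822250366211), 82.87498474121094) [[273, 0], [287, 82], [359, 71], [352, 0]]
[[0.4569 0.2156]
 [0.4741 0.1323]
 [0.5574 0.1478]
 [0.5444 0.2194]] [0.085  0.0847 0.0728 0.0875] mean [0.5082 0.1788 0.118 ]
w2 ((319.97930908203125, 149.94204711914062), (91.68201446533203, 73.87171173095703), 81.67434692382812) [[350, 100], [278, 110], [291, 199], [359, 190]]
[[ 0.5739 -0.0455]
 [ 0.4889 -0.0604]
 [ 0.5069 -0.166 ]
 [ 0.5923 -0.1509]] [0.0863 0.1072 0.0867 0.107 ] mean [ 0.5405 -0.1057  0.118 ]
rej corner [ 0.575  -0.044   0.1118] 0.003504259609263807
rej corner [ 0.5323 -0.1016  0.4977] 0.004133584887790362
rej corner [ 0.5954 -0.155   0.1042] 0.000390483590020781
rej corner [ 0.5342 -0.1107  0.4794] 0.010204365230401621
rej corner [ 0.5059 -0.1668  0.1218] 0.0023686096905851453
rej corner [ 0.4873 -0.0589  0.1137] 0.0032534428727625884
```

```bash
python3 plan.py .508 -.1115 .119 99.7
```

```text
t 3.83 at [ 0.5434 -0.1714  0.4044] yaw 92.72 q7 0.25 f [ 0.5  1.1 -0.6] w 1.003 down [-0.     0.001 -1.   ]
 shift now: [ 1.021 -0.542  4.758] turn -0.873  shift if turned first: [ 1.08  -0.413  4.758]
```

Request:
send_rows(newtons=30, steps=[{"tx": 0, "ty": 0, "tz": 0, "turn": -0.87, "grip": 0.52}, {"tx": 0.54, "ty": -0.2, "tz": 0.5, "turn": 0, "grip": 0.52}, {"tx": 0.54, "ty": -0.2, "tz": 0.8, "turn": 0, "grip": 0.52}, {"tx": 0, "ty": 0, "tz": 0.8, "turn": 0, "grip": 0.52}, {"tx": 0, "ty": 0, "tz": 0.8, "turn": 0, "grip": 0.52}, {"tx": 0, "ty": 0, "tz": 0.8, "turn": 0, "grip": 0.52}, {"tx": 0, "ty": 0, "tz": 0.3, "turn": 0, "grip": 0.52}, {"tx": 0, "ty": 0, "tz": 0, "turn": 0, "grip": 0.52}, {"tx": 0, "ty": 0, "tz": 0, "turn": 0, "grip": 0.52}])

```text
time: 4.95
position: [0.5105, -0.1128, 0.1667]
tool_rot: [2.026, 2.397, 0.002]
ft_force: [-0.2, -0.3, 0.5]
grip_width: 0.522
grip_force: 0.0
```

```bash
python3 plan.py .508 -.1115 .119 99.7; python3 - <<'E'
from bench import ctrl;import cv2
d=ctrl.get_image("side")["pixels"][140:300,220:400,::-1];cv2.imwrite("pics/s1.png",cv2.resize(d,None,fx=4,fy=3.7,interpolation=2))
E
```

```text
t 4.95 at [ 0.5105 -0.1128  0.1667] yaw 99.61 q7 0.28 f [-0.2 -0.3  0.5] w 0.522 down [ 0.003 -0.001 -1.   ]
 shift now: [ 0.03  -0.039  0.795] turn -0.012  shift if turned first: [ 0.03  -0.039  0.795]
```

View pics/s1.png

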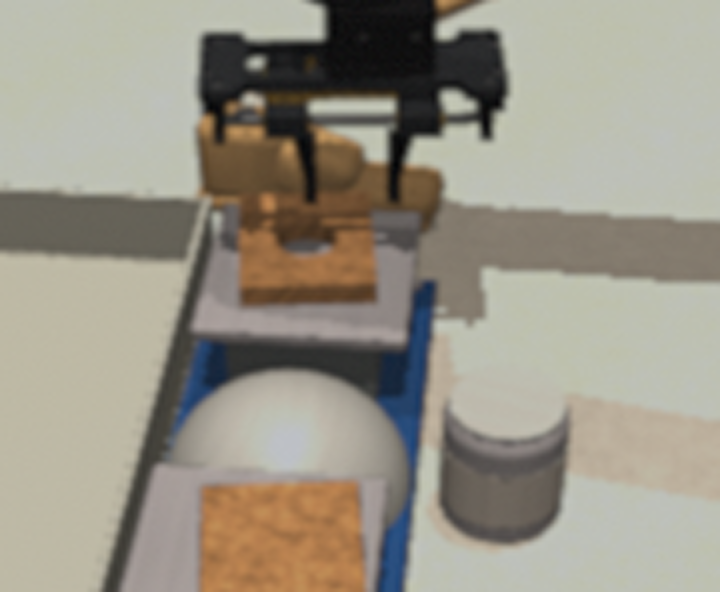

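The fingers at (310,195) and (395,195) are lined up over the hole and beyond the near edge. I'll descend and grip.

Request:
send_rows(newtons=30, steps=[{"tx": 0.03, "ty": -0.04, "tz": 0.4, "turn": 0, "grip": 0.52}, {"tx": 0, "ty": 0, "tz": 0.38, "turn": 0, "grip": 0.52}, {"tx": 0, "ty": 0, "tz": 0, "turn": 0, "grip": 0.52}, {"tx": 0, "ty": 0, "tz": 0, "turn": 0, "grip": 0.2}, {"tx": 0, "ty": 0, "tz": 0, "turn": 0, "grip": 0.2}, {"tx": 0, "ty": 0, "tz": 0, "turn": 0, "grip": 0.2}, {"tx": 0, "ty": 0, "tz": 0, "turn": 0, "grip": 0.2}])

```text
time: 5.88
position: [0.5071, -0.1117, 0.119]
tool_rot: [2.027, 2.398, 0.001]
ft_force: [-0.8, 0.7, 6.6]
grip_width: 0.297
grip_force: 27.5
```

Request:
send_rows(steps=[{"tx": 0, "ty": 0, "tz": -0.4, "turn": 0, "grip": 0.2}, {"tx": 0, "ty": 0, "tz": -0.6, "turn": 0, "grip": 0.2}, {"tx": 0, "ty": 0, "tz": -0.2, "turn": 0, "grip": 0.2}, {"tx": -0.1, "ty": 0.6, "tz": 0, "turn": 0, "grip": 0.2}, {"tx": -0.1, "ty": 0.7, "tz": 0, "turn": 0, "grip": 0.2}, {"tx": -0.1, "ty": 0.7, "tz": 0, "turn": 0, "grip": 0.2}, {"tx": -0.1, "ty": 0.6, "tz": 0, "turn": 0, "grip": 0.2}, {"tx": 0, "ty": 0, "tz": 0, "turn": 0, "grip": 0.2}])

```text
time: 6.88
position: [0.665, -0.1086, 0.187]
tool_rot: [-2.025, -2.397, -0.0]
ft_force: [-0.2, -0.3, -1.6]
grip_width: 0.293
grip_force: 29.4
```

```bash
python3 plan.py .668 -.115 .065 99.7
```

```text
t 6.88 at [ 0.665  -0.1086  0.187 ] yaw 99.62 q7 0.13 f [-0.2 -0.3 -1.6] w 0.293 down [-0.002  0.002 -1.   ]
 shift now: [-0.119  0.035  2.033] turn -0.01  shift if turned first: [-0.119  0.035  2.033]
```

Request:
send_rows(steps=[{"tx": -0.1, "ty": 0.25, "tz": 0.6, "turn": 0, "grip": 0.2}, {"tx": 0, "ty": 0, "tz": 0.7, "turn": 0, "grip": 0.2}, {"tx": 0, "ty": 0, "tz": 0.6, "turn": 0, "grip": 0.2}, {"tx": 0, "ty": 0, "tz": 0.1, "turn": 0, "grip": 0.2}, {"tx": 0, "ty": 0, "tz": 0, "turn": 0, "grip": 0.42}, {"tx": 0, "ty": 0, "tz": 0, "turn": 0, "grip": 0.42}, {"tx": 0, "ty": 0, "tz": 0, "turn": 0, "grip": 0.42}, {"tx": 0, "ty": 0, "tz": -0.5, "turn": 0, "grip": 0.42}, {"tx": 0, "ty": 0, "tz": -0.9, "turn": 0, "grip": 0.42}, {"tx": 0, "ty": 0, "tz": -0.9, "turn": 0, "grip": 0.42}, {"tx": 0, "ty": 0, "tz": -0.9, "turn": 0, "grip": 0.42}, {"tx": 0, "ty": 0, "tz": -0.9, "turn": 0, "grip": 0.42}])

```text
time: 8.38
position: [0.6799, -0.1126, 0.3189]
tool_rot: [2.027, 2.398, 0.001]
ft_force: [1.0, 0.1, 0.5]
grip_width: 0.422
grip_force: 0.0
```

```bash
python3 plan.py .53 -.01 .40 92.4;python3 - <<'E'
from h import *
from bench import ctrl
d=ctrl.get_image("side");m=cork(d["pixels"])
for c in comps(m):
    r=cv2.minAreaRect(c)
    if r[0][1]>150 and r[0][0]<360: print(np.round(r[0],1),np.round(r[1],1),plane(d,r[0],.02).round(3))
E
```

```text
t 8.38 at [ 0.6799 -0.1126  0.3189] yaw 99.58 q7 0.16 f [1.  0.1 0.5] w 0.422 down [ 0.002 -0.001 -1.   ]
 shift now: [ 2.1   -2.176 -1.357] turn 0.897  shift if turned first: [ 1.811 -2.421 -1.358]
[290.5 291. ] [40. 41.] [0.522 0.118 0.02 ]
[238. 226.] [28. 34.] [ 0.713 -0.107  0.02 ]
[300.  182.5] [59.1 24.1] [ 0.571 -0.346  0.02 ]
```

The reject is in the bin at about (0.713, -0.107). Now a refined view of the sound blank and crown together.

Request:
send_rows(steps=[{"tx": 0, "ty": 0, "tz": -0.5, "turn": 0.9, "grip": 0.55}, {"tx": 0.4, "ty": -0.6, "tz": -0.4, "turn": 0, "grip": 0.55}, {"tx": 0.6, "ty": -0.6, "tz": -0.4, "turn": 0, "grip": 0.55}, {"tx": 0.7, "ty": -0.6, "tz": 0, "turn": 0, "grip": 0.55}, {"tx": 0.7, "ty": -0.6, "tz": 0, "turn": 0, "grip": 0.55}, {"tx": 0.4, "ty": 0, "tz": 0, "turn": 0, "grip": 0.55}, {"tx": 0, "ty": 0, "tz": 0, "turn": 0, "grip": 0.55}, {"tx": 0, "ty": 0, "tz": 0, "turn": 0, "grip": 0.55}])

```text
time: 9.43
position: [0.5295, 0.0476, 0.3938]
tool_rot: [2.176, 2.264, -0.001]
ft_force: [-0.2, -0.3, -0.5]
grip_width: 0.552
grip_force: 0.0
```

```bash
python3 wrist.py w3 | tail -c 60; python3 - <<'E'
from h import *
import pickle
w=pickle.load(open("w3.pkl","rb"));g=cv2.cvtColor(w["pixels"],cv2.COLOR_RGB2GRAY)
for c in comps(cork(w["pixels"],90),1500):print(cv2.approxPolyDP(c,.04*cv2.arcLength(c,True),True).reshape(-1,2).tolist())
E
```

```text
1.0]] 342.0386312366821 [0.52952367 0.04760893 0.39384191]
[[585, 366], [198, 368]]
[[193, 35], [137, 85], [179, 136], [234, 91]]
[[334, 20], [257, 33], [275, 132], [346, 121]]
```

View pics/w3.png

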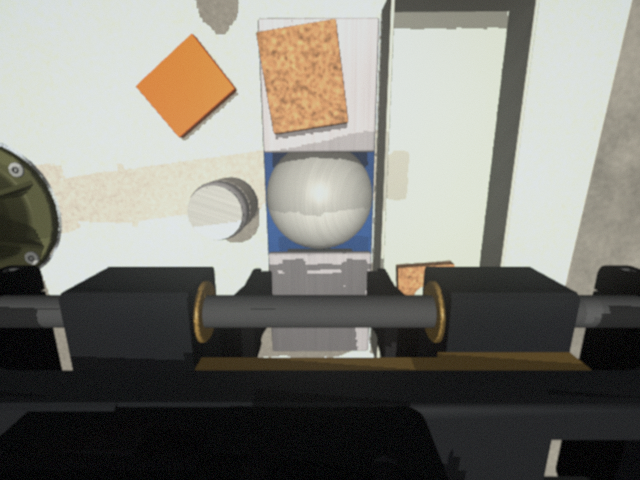

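The wrist view shows the good blank's corners at (257,33), (334,20), (346,121) and (275,132). The left ledge is (259,18) to (377,152), and the dome spans columns 267–373 with its bottom at row 248. The reject is visible in the bin at (425,278).

```bash
python3 - <<'E'
from h import *
import pickle
np.set_printoptions(precision=4,suppress=True)
w=pickle.load(open("w3.pkl","rb"));w2=pickle.load(open("w2.pkl","rb"));w1=pickle.load(open("w1.pkl","rb"))
g=cv2.cvtColor(w["pixels"],cv2.COLOR_RGB2GRAY)
L=cv2.cornerSubPix(g,np.array([(259,18),(379,17),(377,152),(264,152),(268,252),(372,252)],np.float32).reshape(-1,1,2),(3,3),(-1,-1),(3,50,.01)).reshape(-1,2);print(L)
P=np.array([plane(w,u,.1) for u in L]);print(P[:,:2]);lc=P[:4].mean(0)
e1=(P[0]+P[1]-P[2]-P[3])[:2];print("left ledge ctr",lc,"yaw",np.arctan2(-e1[0],e1[1]),"len",np.linalg.norm(e1)/2)
y=.042;ax=np.array([-np.sin(y),np.cos(y)])
print("crown from left",lc[:2]-.141*ax,"from inner edges",P[2:6].mean(0)[:2], "from right(w2)",np.array([.5375,-.0941])+.141*ax)
for c in [comps(cork(w["pixels"],90),1500)[-1]]:
    ap=cv2.approxPolyDP(c,.04*cv2.arcLength(c,True),True).reshape(-1,2)
    Q=np.array([plane(w,u,.118) for u in ap]);print(Q[:,:2],np.linalg.norm(Q-np.roll(Q,-1,0),axis=1),"good",Q.mean(0))
    e=(Q[0]+Q[1]-Q[2]-Q[3]);print("yaw",np.degrees(np.arctan2(-e[0],e[1])))
# heights: good's inner corners w1 vs w3 ; ledge inner corner
for a,b in(((287,82),(275,132)),((359,71),(346,121)),):print("tri good",tri(ray(w1,a),ray(w,b)))
for a,b in(((276,104),(264,152)),((386,103),(377,152))):print("tri ledge",tri(ray(w1,a),ray(w,b)))
# dome: blue/dome edge columns on rows near 199
h=cv2.cvtColor(w["pixels"],cv2.COLOR_RGB2HSV);b=cv2.inRange(h,(100,120,30),(130,255,255))
roi=b[150:254,262:378];dm=comps(255-roi,2000)
pts=[]
for r in range(158,246,4):
    xs=np.where(b[r,262:378]==0)[0]+262
    k=[x for x in xs if 264<=x<=374]
    if k and b[r,263:378].any(): 
        l=[x for x in range(264,320) if b[r,x]]; rr=[x for x in range(320,376) if b[r,x]]
        if l: pts.append((max(l)+.5,r))
        if rr: pts.append((min(rr)-.5,r))
E=cv2.fitEllipse(np.array(pts,np.float32));print("dome ell",E,plane(w,E[0],.0185))
E
python3 plan.py .490 .270 .30 101
```

```text
[[257.7049  18.6655]
 [381.2536  18.1988]
 [375.3535 154.226 ]
 [263.21   150.5569]
 [267.6552 253.2388]
 [372.6234 252.3335]]
[[ 0.4513  0.2572]
 [ 0.5921  0.2631]
 [ 0.5974  0.1126]
 [ 0.4572  0.1117]
 [ 0.4629 -0.0219]
 [ 0.6039 -0.0153]]
left ledge ctr [0.5245 0.1861 0.1   ] yaw 0.03765081223832232 len 0.14812210926859562
crown from left [0.5304 0.0453] from inner edges [0.5303 0.0468] from right(w2) [0.5316 0.0468]
[[0.5379 0.2533]
 [0.4535 0.2373]
 [0.474  0.1336]
 [0.5571 0.1491]] [0.0858 0.1058 0.0845 0.106 ] good [0.5056 0.1933 0.118 ]
yaw 10.810269265173089
tri good (array([0.4731, 0.1339, 0.1093]), np.float64(0.00034793703935976413))
tri good (array([0.558 , 0.1498, 0.1087]), np.float64(0.0005193584844820563))
tri ledge (array([0.4589, 0.1098, 0.1008]), np.float64(0.0011125614534094285))
tri ledge (array([0.5957, 0.1155, 0.1086]), np.float64(0.004196105508622714))
dome ell ((319.2012634277344, 189.09579467773438), (107.78738403320312, 125.82321166992188), 1.6375470161437988) [0.5293 0.0577 0.0185]
t 9.47 at [0.5296 0.0473 0.3936] yaw 92.23 q7 -0.13 f [-0.   0.2  0. ] w 0.552 down [-0.    -0.001 -1.   ]
 shift now: [ 3.736 -0.515  1.558] turn -1.097  shift if turned first: [3.771 0.06  1.558]
```

Request:
send_rows(steps=[{"tx": 0, "ty": 0, "tz": 0, "turn": -0.95, "grip": 0.55}, {"tx": 0.6, "ty": 0, "tz": 0.1, "turn": 0, "grip": 0.55}, {"tx": 0.8, "ty": 0, "tz": 0.3, "turn": 0, "grip": 0.55}, {"tx": 0.8, "ty": 0, "tz": 0.3, "turn": 0, "grip": 0.55}, {"tx": 0.8, "ty": 0, "tz": 0.3, "turn": 0, "grip": 0.55}, {"tx": 0.7, "ty": 0, "tz": 0.3, "turn": 0, "grip": 0.55}, {"tx": 0, "ty": 0, "tz": 0, "turn": 0, "grip": 0.55}, {"tx": 0, "ty": 0, "tz": 0, "turn": 0, "grip": 0.55}])

```text
time: 10.48
position: [0.4919, 0.2662, 0.3154]
tool_rot: [-2.023, -2.404, 0.001]
ft_force: [0.1, -1.2, 0.2]
grip_width: 0.552
grip_force: 0.0
```

```bash
python3 plan.py .4915 .268 .118 99.8
```

```text
t 10.47 at [0.4919 0.2662 0.3154] yaw 99.84 q7 -0.47 f [ 0.1 -1.2  0.2] w 0.552 down [-0.001 -0.001 -1.   ]
 shift now: [3.300e-02 1.000e-03 3.291e+00] turn 0.005  shift if turned first: [3.300e-02 1.000e-03 3.291e+00]
```

Request:
send_rows(steps=[{"tx": 0.05, "ty": 0, "tz": 0.6, "turn": 0, "grip": 0.55}, {"tx": 0, "ty": 0, "tz": 0.8, "turn": 0, "grip": 0.55}, {"tx": 0, "ty": 0, "tz": 0.7, "turn": 0, "grip": 0.55}, {"tx": 0, "ty": 0, "tz": 0.6, "turn": 0, "grip": 0.55}, {"tx": 0, "ty": 0, "tz": 0.4, "turn": 0, "grip": 0.55}, {"tx": 0, "ty": 0, "tz": 0.17, "turn": 0, "grip": 0.55}, {"tx": 0, "ty": 0, "tz": 0, "turn": 0, "grip": 0.55}, {"tx": 0, "ty": 0, "tz": 0, "turn": 0, "grip": 0.55}])

```text
time: 11.48
position: [0.4912, 0.2708, 0.1208]
tool_rot: [2.02, 2.404, 0.003]
ft_force: [0.2, -0.2, -0.7]
grip_width: 0.548
grip_force: 0.0
```

```bash
python3 plan.py .4915 .268 .118 99.8; cat > chk.py <<'E'
from h import *
from bench import ctrl
import sys
d=ctrl.get_image("side");im=d["pixels"][180:380,220:420,::-1]
cv2.imwrite(f"pics/{sys.argv[1]}.png",cv2.resize(im,None,fx=3,fy=3,interpolation=2))
E
python3 chk.py s2
```

```text
t 11.47 at [0.4912 0.2708 0.1208] yaw 99.92 q7 -0.57 f [ 0.2 -0.2 -0.7] w 0.548 down [ 0.002  0.001 -1.   ]
 shift now: [-0.047 -0.004  0.047] turn 0.015  shift if turned first: [-0.047 -0.004  0.047]
```

View pics/s2.png

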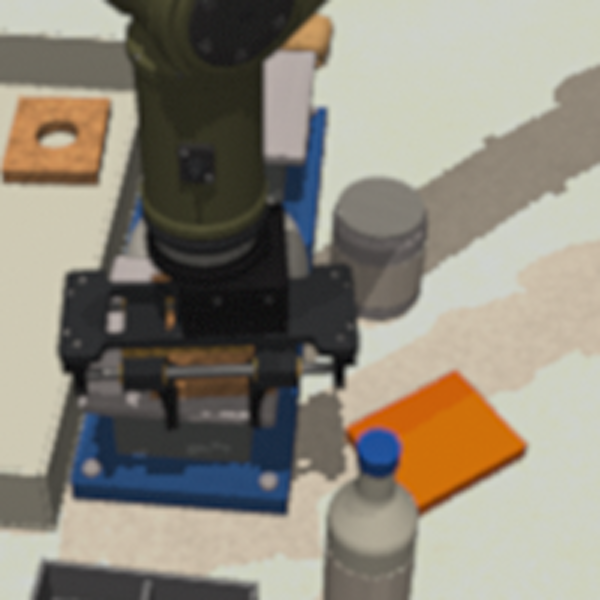

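The fingers at (172,400) and (262,400) stand behind the blank's outer edge, with glue and ledge clear. I'll push slowly.

Request:
send_rows(steps=[{"tx": -0.1, "ty": 0, "tz": 0.04, "turn": 0, "grip": 0.55}, {"tx": -0.1, "ty": 0, "tz": 0, "turn": 0, "grip": 0.55}, {"tx": -0.2, "ty": 0, "tz": 0, "turn": 0, "grip": 0.55}, {"tx": -0.2, "ty": 0, "tz": 0, "turn": 0, "grip": 0.55}, {"tx": -0.2, "ty": 0, "tz": 0, "turn": 0, "grip": 0.55}, {"tx": -0.2, "ty": 0, "tz": 0, "turn": 0, "grip": 0.55}, {"tx": -0.2, "ty": 0, "tz": 0, "turn": 0, "grip": 0.55}, {"tx": -0.2, "ty": 0, "tz": 0, "turn": 0, "grip": 0.55}, {"tx": -0.2, "ty": 0, "tz": 0, "turn": 0, "grip": 0.55}, {"tx": -0.1, "ty": 0, "tz": 0, "turn": 0, "grip": 0.55}, {"tx": -0.1, "ty": 0, "tz": 0, "turn": 0, "grip": 0.55}, {"tx": 0, "ty": 0, "tz": 0, "turn": 0, "grip": 0.55}])

```text
time: 13.02
position: [0.5089, 0.1636, 0.117]
tool_rot: [2.021, 2.405, -0.001]
ft_force: [-0.2, -0.4, 0.5]
grip_width: 0.55
grip_force: 0.0
```

```bash
python3 plan.py .5195 .110 .118 99.8; cat > g.py <<'E'
# blank as seen in top + side + wrist: outlines printed, plane z given
from h import *
from wrist import shot
from bench import ctrl
import sys
np.set_printoptions(precision=4,suppress=True)
n=sys.argv[1];z=float(sys.argv[2])
for k in("top","side","wrist"):
    d=shot(n) if k=="wrist" else ctrl.get_image(k)
    if k!="wrist": cv2.imwrite(f"pics/{n}_{k}.png",d["pixels"][...,::-1])
    for c in comps(cork(d["pixels"],90),250):
        q=cv2.approxPolyDP(c,.04*cv2.arcLength(c,True),True).reshape(-1,2)
        Q=np.array([plane(d,u,z)[:2] for u in q]);m=Q.mean(0)
        if .40<m[0]<.62 and -.1<m[1]<.3: print(k,q.tolist(),Q.tolist() and Q.round(4).tolist(),m,cv2.contourArea(c))
E
python3 g.py p1 .118
```

```text
t 13.03 at [0.5089 0.1636 0.117 ] yaw 99.93 q7 -0.34 f [-0.2 -0.4  0.5] w 0.55 down [-0.    -0.001 -1.   ]
 shift now: [-0.911  0.02  -0.016] turn 0.017  shift if turned first: [-0.911  0.022 -0.016]
top [[314, 193], [281, 197], [296, 230], [319, 227]] [[0.5698, 0.0523], [0.5583, 0.1325], [0.4784, 0.0941], [0.4869, 0.0384]] [0.5234 0.0793] 1063.5
wrist [[197, 366], [586, 369], [367, 327]] [[0.4555, 0.1197], [0.6428, 0.1506], [0.5328, 0.1545]] [0.5437 0.1416] 8546.0
wrist [[432, 281], [424, 293], [436, 300], [437, 322], [427, 332], [439, 342], [445, 311]] [[0.5571, 0.1822], [0.555, 0.1759], [0.5613, 0.1735], [0.5646, 0.1627], [0.5613, 0.1568], [0.5683, 0.1526], [0.5669, 0.1688]] [0.5621 0.1675] 641.0
wrist [[205, 281], [192, 312], [199, 342], [212, 330], [201, 323], [203, 298], [214, 293]] [[0.4554, 0.1645], [0.4508, 0.148], [0.4554, 0.1329], [0.4609, 0.1403], [0.4554, 0.1431], [0.4552, 0.156], [0.46, 0.1593]] [0.4561 0.1492] 652.0
wrist [[103, 59], [0, 130], [64, 248], [187, 175]] [[0.4082, 0.2495], [0.3673, 0.2157], [0.3924, 0.1693], [0.4437, 0.2107]] [0.4029 0.2113] 20714.5
```

The leading edge measures (0.528,0.045) against a predicted (0.529,0.046), so the blank is tracking the fingers. I'll continue onto the crown.

Request:
send_rows(steps=[{"tx": -0.1, "ty": 0, "tz": 0, "turn": 0, "grip": 0.55}, {"tx": -0.1, "ty": 0, "tz": 0, "turn": 0, "grip": 0.55}, {"tx": -0.1, "ty": 0, "tz": 0, "turn": 0, "grip": 0.55}, {"tx": -0.1, "ty": 0, "tz": 0, "turn": 0, "grip": 0.55}, {"tx": -0.1, "ty": 0, "tz": 0, "turn": 0, "grip": 0.55}, {"tx": -0.1, "ty": 0, "tz": 0, "turn": 0, "grip": 0.55}, {"tx": -0.1, "ty": 0, "tz": 0, "turn": 0, "grip": 0.55}, {"tx": -0.1, "ty": 0.02, "tz": 0, "turn": 0, "grip": 0.55}, {"tx": -0.07, "ty": 0, "tz": 0, "turn": 0, "grip": 0.55}, {"tx": -0.04, "ty": 0, "tz": 0, "turn": 0, "grip": 0.55}, {"tx": 0, "ty": 0, "tz": 0, "turn": 0, "grip": 0.55}])

```text
time: 14.55
position: [0.5195, 0.1106, 0.1171]
tool_rot: [2.02, 2.406, -0.0]
ft_force: [0.1, 0.5, -0.5]
grip_width: 0.546
grip_force: 0.0
```

```bash
python3 plan.py .5195 .110 .118 99.8; python3 g.py p2 .1165|grep -v wrist; python3 - <<'E'
import cv2,numpy as np
a=cv2.imread("pics/p2_top.png")[160:260,220:420];b=cv2.imread("pics/p2_side.png")[180:330,220:420]
cv2.imwrite("pics/p2c.png",np.vstack([cv2.resize(a,(600,250),interpolation=2),cv2.resize(b,(467,350),interpolation=2) if 0 else cv2.resize(b,(600,350),interpolation=2)]))
E
```

```text
t 14.55 at [0.5195 0.1106 0.1171] yaw 99.96 q7 -0.22 f [ 0.1  0.5 -0.5] w 0.546 down [ 0. -0. -1.]
 shift now: [-0.009 -0.002 -0.014] turn 0.02  shift if turned first: [-0.009 -0.002 -0.014]
top [[310, 192], [319, 224], [341, 223], [336, 189]] [[0.5723, 0.0622], [0.4943, 0.0386], [0.4978, -0.0148], [0.5809, -0.0011]] [0.5363 0.0212] 887.0
```

View pics/p2c.png

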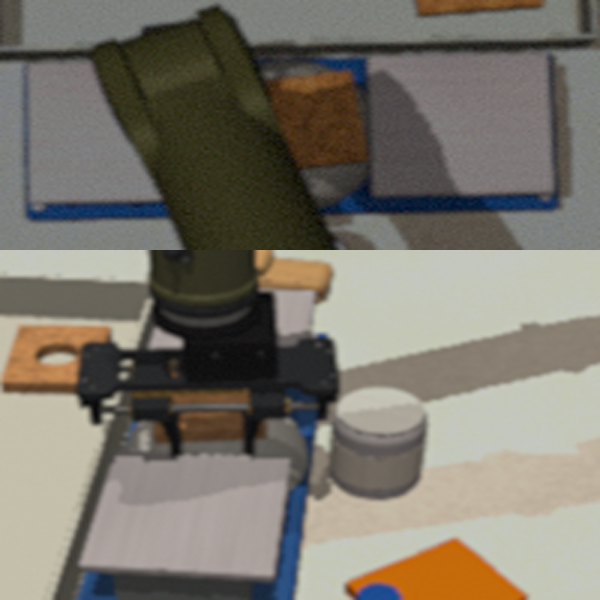

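The leading edge reads (0.539,-0.008), against (0.540,-0.008) for a centred blank, so it is on the crown. I'll back the fingers away gently.

Request:
send_rows(steps=[{"tx": 0.05, "ty": 0, "tz": 0, "turn": 0, "grip": 0.55}, {"tx": 0.15, "ty": 0, "tz": 0, "turn": 0, "grip": 0.55}, {"tx": 0.3, "ty": 0, "tz": 0, "turn": 0, "grip": 0.55}, {"tx": 0.6, "ty": 0, "tz": -0.2, "turn": 0, "grip": 0.55}, {"tx": 0.3, "ty": 0, "tz": -0.8, "turn": 0, "grip": 0.55}, {"tx": 0, "ty": 0, "tz": -1, "turn": 0, "grip": 0.55}, {"tx": 0, "ty": 0, "tz": -1, "turn": 0, "grip": 0.55}, {"tx": 0, "ty": 0, "tz": -0.6, "turn": 0, "grip": 0.55}, {"tx": -0.8, "ty": 0.3, "tz": 0, "turn": 0, "grip": 0.55}, {"tx": -0.9, "ty": 0.3, "tz": 0, "turn": 0, "grip": 0.55}, {"tx": -0.9, "ty": 0.3, "tz": 0, "turn": 0, "grip": 0.55}, {"tx": -0.9, "ty": 0.3, "tz": 0, "turn": 0, "grip": 0.55}])

```text
time: 16.2
position: [0.6129, -0.0015, 0.3333]
tool_rot: [2.019, 2.407, 0.0]
ft_force: [-0.2, -0.1, -0.1]
grip_width: 0.55
grip_force: 0.0
```

Request:
send_rows(steps=[{"tx": -0.8, "ty": 0.3, "tz": 0, "turn": 0, "grip": 0.55}, {"tx": -0.8, "ty": 0.3, "tz": 0, "turn": 0, "grip": 0.55}, {"tx": 0, "ty": 0, "tz": 0, "turn": 0, "grip": 0.55}, {"tx": 0, "ty": 0, "tz": 0, "turn": 0, "grip": 0.55}])

```text
time: 16.7
position: [0.6643, -0.0876, 0.3327]
tool_rot: [-2.018, -2.406, -0.001]
ft_force: [0.7, 0.1, 1.3]
grip_width: 0.55
grip_force: 0.0
```

```bash
python3 plan.py .53 .0465 .4 99.8; python3 g.py p3 .1165; python3 - <<'E'
import cv2,numpy as np
a=cv2.imread("pics/p3.png")[0:260,200:460];b=cv2.imread("pics/p3_side.png")[180:330,220:420]
cv2.imwrite("pics/p3c.png",np.hstack([cv2.resize(a,(400,400),interpolation=2),cv2.resize(b,(400,400),interpolation=2)]))
E
```

```text
t 16.7 at [ 0.6643 -0.0876  0.3327] yaw 100.03 q7 0.12 f [0.7 0.1 1.3] w 0.55 down [-0.001  0.002 -1.   ]
 shift now: [ 2.593 -1.814 -1.116] turn 0.029  shift if turned first: [ 2.586 -1.825 -1.116]
top [[336, 189], [293, 194], [298, 229], [342, 223]] [[0.5809, -0.0011], [0.5665, 0.1035], [0.4811, 0.0893], [0.4979, -0.0172]] [0.5316 0.0436] 1612.0
side [[307, 229], [273, 229], [272, 261], [307, 260]] [[0.4986, -0.0097], [0.5836, 0.0022], [0.5631, 0.1156], [0.4825, 0.1009]] [0.5319 0.0523] 1154.0
wrist [[158, 0], [172, 119], [259, 120], [255, 0]] [[0.4806, 0.0868], [0.5007, -0.0162], [0.5871, -0.0018], [0.5695, 0.1026]] [0.5344 0.0429] 11104.5
```

View pics/p3c.png

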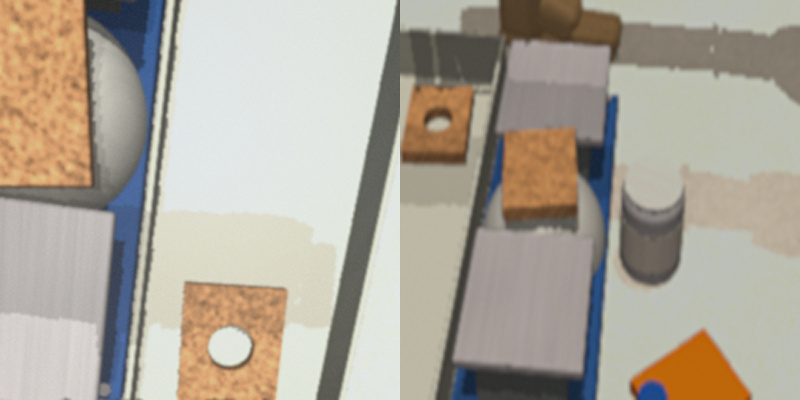

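The blank sits alone on the crown (side crop centre ~(540,170)) and the reject lies in the bin. I'll check the tilt by triangulating its top corners, using the level start pose as a reference for bias.

```bash
python3 - <<'E'
from h import *
np.set_printoptions(precision=4,suppress=True)
t=dict(np.load("top0.npz"));s=dict(np.load("side0.npz"))
def quad(im,cx,cy):
    for c in comps(cork(im,90),250):
        if cv2.pointPolygonTest(c,(cx,cy),False)>=0:
            x0,y0,w,h=cv2.boundingRect(c);m=np.zeros(im.shape[:2],np.uint8);cv2.drawContours(m,[c],-1,255,-1);return m,cv2.approxPolyDP(c,.04*cv2.arcLength(c,True),True).reshape(-1,2)
def facerow(im,m):   # row of brightness drop between top face and front face, per column thirds
    g=cv2.cvtColor(im,cv2.COLOR_RGB2GRAY).astype(float);g[m==0]=np.nan
    xs=np.where(m.any(0))[0];a,b=xs[4],xs[-5];n=(a+b)//2;out=[]
    for lo,hi in((a,n),(n,b)):
        p=np.nanmean(g[:,lo:hi],1);d=np.diff(p);ok=np.where(np.isfinite(d))[0];k=ok[len(ok)//2:-2];out.append(k[np.argmin(d[k])]+.5)
    return a,b,out
for name,T,S,ct,cs in(("start",t["pixels"],s["pixels"],(256,219),(290,290)),("now",cv2.imread("pics/p3_top.png")[...,::-1].copy(),cv2.imread("pics/p3_side.png")[...,::-1].copy(),(317,209),(290,245))):
    mt,qt=quad(T,*ct);ms,qs=quad(S,*cs);print(name,"top",qt.tolist(),"side",qs.tolist(),"face edge",facerow(S,ms))
    box=sorted(qs.tolist(),key=lambda p:p[1]);far=sorted(box[:2]);near=sorted(box[2:]);a,b,r=facerow(S,ms)
    near=[[near[0][0],r[0]],[near[-1][0],r[1]]]
    q=sorted(qt.tolist());left=sorted(q[:2],key=lambda p:p[1]);right=sorted(q[2:],key=lambda p:p[1])  # left = +y (near side cam)
    for lab,u,v in(("far hi-x",right[0],far[0]),("far lo-x",right[1],far[1]),("near hi-x",left[0],near[0]),("near lo-x",left[1],near[1])):
        print(lab,*tri(ray(t,u),ray(s,v)))
E
```

```text
start top [[274, 198], [232, 205], [238, 240], [280, 232]] side [[308, 270], [271, 272], [271, 311], [311, 309]] face edge (np.int64(274), np.int64(307), [np.float64(307.5), np.float64(307.5)])
far hi-x [0.5572 0.1499 0.1153] 0.002575644803920282
far lo-x [0.4742 0.1329 0.1164] 0.002598284378004728
near hi-x [0.5371 0.2519 0.1148] 0.0008874594264609557
near lo-x [0.453  0.2354 0.1089] 0.0024919643666710305
now top [[336, 189], [293, 194], [298, 229], [342, 223]] side [[307, 229], [273, 229], [272, 261], [307, 260]] face edge (np.int64(275), np.int64(304), [np.float64(257.5), np.float64(256.5)])
far hi-x [ 0.5829 -0.001   0.1136] 0.0030222338586908776
far lo-x [ 0.4991 -0.0174  0.1098] 0.0011710743758548052
near hi-x [0.5661 0.1035 0.116 ] 0.0009908373972768057
near lo-x [0.4826 0.0894 0.1166] 0.003061684776528443<stdin>:12: RuntimeWarning: Mean of empty slice
```

Estimated tilt is about 0.04–0.08 rad (limit 0.13) and the offset about 3 mm (limit 14 mm). I'll wait briefly, confirm it is still, and hand in.

Request:
send_rows(steps=[{"tx": 0, "ty": 0, "tz": 0, "turn": 0, "grip": 0.55}, {"tx": 0, "ty": 0, "tz": 0, "turn": 0, "grip": 0.55}, {"tx": 0, "ty": 0, "tz": 0, "turn": 0, "grip": 0.55}, {"tx": 0, "ty": 0, "tz": 0, "turn": 0, "grip": 0.55}, {"tx": 0, "ty": 0, "tz": 0, "turn": 0, "grip": 0.55}, {"tx": 0, "ty": 0, "tz": 0, "turn": 0, "grip": 0.55}, {"tx": 0, "ty": 0, "tz": 0, "turn": 0, "grip": 0.55}, {"tx": 0, "ty": 0, "tz": 0, "turn": 0, "grip": 0.55}])

```text
time: 17.85
position: [0.6643, -0.0891, 0.3331]
tool_rot: [-2.02, -2.406, 0.0]
ft_force: [-0.5, -0.7, -0.1]
grip_width: 0.546
grip_force: 0.0
```

```bash
python3 g.py p4 .1165 && python3 -c "
import cv2,numpy as np
a,b=[cv2.GaussianBlur(cv2.imread(f'pics/p{i}_side.png'),(5,5),0)[170:340,215:345].astype(int) for i in(3,4)];print('max diff',abs(a-b).max())
if abs(a-b).max()<40:
    from bench import ctrl;print(ctrl.close_job())"
```

```text
top [[336, 189], [293, 194], [298, 229], [342, 223]] [[0.5809, -0.0011], [0.5665, 0.1035], [0.4811, 0.0893], [0.4979, -0.0172]] [0.5316 0.0436] 1603.0
side [[307, 229], [273, 229], [272, 261], [307, 260]] [[0.4986, -0.0097], [0.5836, 0.0022], [0.5631, 0.1156], [0.4825, 0.1009]] [0.5319 0.0523] 1155.0
wrist [[158, 0], [171, 116], [258, 118], [255, 0]] [[0.4815, 0.0847], [0.5, -0.0156], [0.5863, -0.0025], [0.5703, 0.1002]] [0.5345 0.0417] 10888.0
max diff 20
the job is handed in; nothing more can be done
None
```

The job is handed in at about 18 s, verdict not returned: the reject lies in the scrap bin, and the sound blank rests still on the crown alone, measured about 3 mm off centre and tilted roughly 0.04–0.08 rad.

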